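Put the eyelet-setting tools back in their trays

ROBOT

A 6-joint arm with a two-finger parallel gripper is mounted at the origin on the work surface. World frame = base frame: x ahead of the robot, y to its left, z up, the work surface at z = 0. Lengths are in mm, angles in rad, forces in N, time in s.
With the tool pointing down it reaches from about 325 to 900 mm from the base axis. Payload 6.1 kg.
Tool frame: the origin (TCP) lies midway between the tips of the shut fingers; the grasp point (between the pads) lies 19 mm behind it (robot.tcp_to_grasp is the distance from the TCP to the grasp point, in mm); z points along the fingers, y is the line along which they close (so a half turn about z gives the same grasp; the last joint's range is limited). The gripper opens to 85 mm and grips with 20 to 120 N. Pads are 22 mm wide; open, the fingers measure 114 mm over their backs; the gripper's body (76 mm by 85 mm) begins 54 mm behind the grasp point. The pads swing forward as they close: fully open they stand 13 mm farther back than shut.
Start: joints at [-1.426, 0.22, 1.526, -0, 1.395, -0.126], TCP at [167.182, -602.217, 231.3] pointing down, gripper open.
Joint ranges: [-2.98, 2.98], [-0.91, 2.08], [0.09, 2.57], [-1.24, 4.39], [0.2, 2.65], [-2.68, 2.68]. Speed limits (rad/s): [2.57, 2.57, 3.01, 3.14, 3.14, 3.14].

INTERFACE

Orientations are given as a 3x3 rotation matrix whose columns are the frame's x, y, z axes.
In Python, from cell import sense, viewer, ticket, spotter, robot gives the robot as it stands.
- The arm moves only by the tool move_arm, never from a script. Its arguments are lists of equal length, an entry for each row: "offset": the shift along the tool's x, y, z each as a share of 25 cm, from -1 to 1, a list of three; "yaw": the turn about the tool's z as a share of pi rad, from -1 to 1; "jaw": the opening, from 0 (shut) to 1 (fully open). In form: {"offset": [[dx, dy, dz], ...], "yaw": [yaw, ...], "jaw": [jaw, ...]}. A call has 1 to 10 rows; each row shifts and turns the commanded pose from where the row before left it, along the tool's axes as they then stand; what a row does not reach is not made up. A row lasts 1/10 s, in which the tool goes at most 50 mm and 8.59 degrees, less where a joint would pass 70% of its speed; a pose out of reach is approached as far as the arm can. A call with a number of a shift or a turn outside -1 to 1 is refused whole. A call with a gripper value outside its range is refused whole. The fingers move at their own pace and stop on an object; "grip_force" is the grip in N (left out, the last holds). Time passes only in rows, so rows that do not move let the fingers close. It gives the time, the measured TCP pose, the force, the opening and the grip force at its end, in the units of the state.
- sense(): the state, without advancing time (a new reading comes with each control period).
- viewer.snapshot(name): name is "scene" or "top"; returns (picture, depth): 420x560x3 uint8, blue, green, red; 420x560 float32, mm along the optical axis (not along the pixel's ray), 0 where there is no reading.
- viewer.camera_model(name): a dict with "camera_matrix" (3x3 intrinsics, pixels), "distortion" ([k1, k2, p1, p2, k3] as OpenCV has them; the pictures are not rectified), "view" (4x4, takes a point from world to camera coordinates). Camera axes: x right, y down, z forward; pixel columns grow to the right and rows downward; lengths in mm; the calibration is good to about 2 mm. A picture is of the moment at which its call begins. camera_model takes no time and is no camera call.
- ticket.finish_job(): hands the job in; it is judged then, once.
Trained networks look in the newest picture that a camera, given by its name, has taken for a name from the list of things; names that differ only in an ending like _2 or _b are one class to them, and where a whole thing is asked for, a point or a joint stands for the part that bears it (a point fixed in the world has none). Each returns a list of dicts, best first, with "score" (0 to 1); they miss things now and then, are a little off and sometimes report something else, mostly with a low value. They report only what shows in the picture. A call takes as long as a camera call. They do not tell look-alikes from the thing itself.
- spotter.silhouettes(camera, label): "region" (420x560 bool, what is visible of it) and "rect" ([centre column, centre row, width, height] in pixels, round what is visible of it).
- spotter.landmark_of(camera, label): "centre" ([row, column] in pixels: a listed point, or the origin of a listed thing).
The state is a dict: "time_s": time; "joint_positions": joint angles; "dq": joint speeds; "effort": joint torques, N m; "eef_pos": TCP position; "orientation": TCP orientation; "wrist_force": force on the tool from outside, world axes, zero at the start; "torque": the same for the moment, N m; "grip_width": opening from 0.0 (shut) to 1.0 (fully open); "grasp_force": force on a finger pad.
Only numpy, scipy, OpenCV 4.12 (cv2) and the standard library are available. Lean on these libraries where they do the work, as an engineer would, in place of code of your own. Each camera call takes 0.05 s, during which the arm holds its last target. There are 200 camera calls.

TASK

Sort the five loose steel eyelet tools on the cutting mat into the three grey trays: each goes into the tray whose ledge carries a fixed sample of its kind (the two punches in one, the two solid anvil discs in another, the open ring in the third). Set each one down gently so that it lies flat on the tray's floor, not on another tool or on a wall, and do not drop them. Leave the amber jar and the roll of tape standing where they are.

Things in the scene. Friction and masses are not known exactly. Their poses are not given: they have to be found in the camera images.
- punch_long: The longer steel eyelet punch lying on the table: a square body 13 x 13 mm, 75 mm long, from x = -45 to 30 mm, then a round shank 10 mm thick on to x = 60 mm. Origin on the long axis near its centre of mass, 6.5 mm above what it lies on; x along the tool towards the shank, z up. About 120 g.
- punch_short: The shorter steel eyelet punch lying on the table: a square body 13 x 13 mm, 57 mm long, from x = -35 to 22 mm, then a round shank 10 mm thick on to x = 45 mm. Origin on the long axis near its centre of mass, 6.5 mm above what it lies on; x along the tool towards the shank, z up. About 90 g.
- anvil_large: The larger steel setting anvil: a solid upright disc of diameter 44 mm and height 22 mm with a plain bright top bearing only a low 9 mm wide pip (no hole). Origin at its centre, 11 mm above what it stands on; z up. About 250 g.
- anvil_small: The smaller steel setting anvil: a solid upright disc of diameter 32 mm and height 22 mm with a plain bright top bearing only a low 9 mm wide pip (no hole). Origin at its centre, 11 mm above what it stands on; z up. About 130 g.
- ring: Steel grommet ring lying flat: outside diameter 50 mm, hole 28 mm, 12 mm thick. Origin at its centre, 6 mm above what it lies on; z up. About 120 g.
- tray_punch: Grey open tray, fixed. Pan 134 x 148 mm (tray x by y), 126 x 140 inside, walls 22 high, 4 thick, inner floor 4 mm above the table. Origin: under the pan's centre, at table height; z up. A ledge 4 mm high, 52 deep, on its +x side (away from the robot, turned a little at most) carries a fixed sample centred 93 mm from the origin (not to be sorted): a punch like the long one, lying across, along the tray's y.
- tray_anvil: Grey open tray, fixed. Pan 134 x 148 mm (tray x by y), 126 x 140 inside, walls 22 high, 4 thick, inner floor 4 mm above the table. Origin: under the pan's centre, at table height; z up. A ledge 4 mm high, 52 deep, on its +x side (away from the robot, turned a little at most) carries a fixed sample centred 93 mm from the origin (not to be sorted): an anvil disc like the large one.
- tray_ring: Grey open tray, fixed. Pan 134 x 148 mm (tray x by y), 126 x 140 inside, walls 22 high, 4 thick, inner floor 4 mm above the table. Origin: under the pan's centre, at table height; z up. A ledge 4 mm high, 52 deep, on its +x side (away from the robot, turned a little at most) carries a fixed sample centred 93 mm from the origin (not to be sorted): a grommet ring.
- jar: Amber glass jar with a black cap, 52 mm in diameter, 65 mm high, standing loose among the tools. Origin under its centre. To be left alone.
- tape: Roll of pale paper tape lying flat, a loose ring 62 mm in diameter with a wide hole (48 mm), 24 mm high. Origin under its centre. To be left alone.
Mind the look-alikes: they are no part of the job. What is shaped like the punch_long but turquoise or yellow is not meant.

How it is judged (in metres and radians):
At the end, for the whole second after the job is handed in: Punches, anvils and ring are each in the tray of their kind: origin within 58 mm (tray x) and 65 mm (tray y) of its middle, flat on its floor (height within 4 mm, tilt 0.1 rad, either face up, punches on any side), at rest; jar and tape within 20 mm of their start, tilt under 0.3 rad (x of punch_long in the frame of tray_punch between -0.058 and 0.058 m and y of punch_long in the frame of tray_punch between -0.065 and 0.065 m and z of punch_long in the frame of tray_punch between 0.0065 and 0.0145 m and angle between punch_long's own x axis and vertical between 1.47 and 1.67 rad and linear speed of each of punch_long, punch_short, anvil_large, anvil_small, ring below 0.02 m/s and angular speed of each of punch_long, punch_short, anvil_large, anvil_small, ring below 0.2 rad/s and x of punch_short in the frame of tray_punch between -0.058 and 0.058 m and y of punch_short in the frame of tray_punch between -0.065 and 0.065 m and z of punch_short in the frame of tray_punch between 0.0065 and 0.0145 m and angle between punch_short's own x axis and vertical between 1.47 and 1.67 rad and x of anvil_large in the frame of tray_anvil between -0.058 and 0.058 m and y of anvil_large in the frame of tray_anvil between -0.065 and 0.065 m and z of anvil_large in the frame of tray_anvil between 0.011 and 0.019 m and angle between the z axis of each of anvil_large, anvil_small and the z axis of tray_anvil, either way round below 0.1 rad and x of anvil_small in the frame of tray_anvil between -0.058 and 0.058 m and y of anvil_small in the frame of tray_anvil between -0.065 and 0.065 m and z of anvil_small in the frame of tray_anvil between 0.011 and 0.019 m and x of ring in the frame of tray_ring between -0.058 and 0.058 m and y of ring in the frame of tray_ring between -0.065 and 0.065 m and z of ring in the frame of tray_ring between 0.006 and 0.014 m and angle between the z axis of ring and the z axis of tray_ring, either way round below 0.1 rad and not (distance of jar from where it was at the start of the episode above 0.02 m or angle between jar's own z axis and vertical above 0.3 rad) and not (distance of tape from where it was at the start of the episode above 0.02 m or angle between tape's own z axis and vertical above 0.3 rad)); the robot touches nothing.
It fails at once if the jar or the tape roll is shifted by more than 20 mm or tipped ((distance of jar from where it was at the start of the episode above 0.02 m or angle between jar's own z axis and vertical above 0.3 rad) or (distance of tape from where it was at the start of the episode above 0.02 m or angle between tape's own z axis and vertical above 0.3 rad)).
It fails at once if a tool is dropped or thrown (falls more than about 50 mm: over 1 m/s while not held) ((linear speed of punch_long above 1 m/s and contact force between the fingers and punch_long below 0.01 N) or (linear speed of punch_short above 1 m/s and contact force between the fingers and punch_short below 0.01 N) or (linear speed of anvil_large above 1 m/s and contact force between the fingers and anvil_large below 0.01 N) or (linear speed of anvil_small above 1 m/s and contact force between the fingers and anvil_small below 0.01 N) or (linear speed of ring above 1 m/s and contact force between the fingers and ring below 0.01 N)).
It also fails if it takes over 144 s, if anything falls off the work surface, if the arm or the gripper's body presses on something with over 40 N, if the wrist force passes 120 N, or if a joint passes its speed limit or range.

## Working session

There is one attempt and no reset: what is moved stays moved. The work goes in short steps, Python scripts to look and compute and a tool call to move; the robot and the scene stay as the last step left them, time stands still between calls to the robot, and variables do not carry over. Pictures are saved under pics/ and viewed, at most 14 in all, crops included, and the job is handed in when it is done.

Besides the shell and the picture viewer there is one more tool, called as name([rows], argument=value, ...), one row to a line, values as JSON. move_arm: Moves the arm, as the interface text tells. Shift numbers are shares of 25 cm and turn numbers shares of pi rad, none past 1 either way. Its arguments: {"type":"object","properties":{"offset":{"type":"array","items":{"type":"array","items":{"type":"number"}}},"yaw":{"type":"array","items":{"type":"number"}},"jaw":{"type":"array","items":{"type":"number"}},"grip_force":{"type":"number"}},"required":["offset","yaw","jaw"]}

```bash
mkdir -p pics
cat > h.py <<'E'
import numpy as np, cv2
from cell import sense, viewer, ticket, spotter, robot
def cm(n):
    m=viewer.camera_model(n); return np.array(m["camera_matrix"],float),np.array(m["distortion"],float),np.array(m["view"],float)
def ray(n,uv):
    K,d,V=cm(n); p=cv2.undistortPoints(np.array(uv,float).reshape(-1,1,2),K,d).reshape(-1,2)
    R,t=V[:3,:3],V[:3,3]; return -R.T@t, np.c_[p,np.ones(len(p))]@R
def onz(n,uv,z):
    c,D=ray(n,uv); return c+D*((z-c[2])/D[:,2])[:,None]
def cloud(n,depth):  # world points HxWx3
    h,w=depth.shape; vv,uu=np.mgrid[:h,:w]; c,D=ray(n,np.c_[uu.ravel(),vv.ravel()])
    return (c+D*depth.reshape(-1,1)).reshape(h,w,3)
E
python3 - <<'E'
from h import *
for n in("scene","top"):
    im,d=viewer.snapshot(n); cv2.imwrite(f"pics/{n}0.png",im); np.save(f"{n}0.npy",d)
    c,_=ray(n,[[280,210]]); print(n,c.round(),(d>0).mean())
    for L in "punch_long punch_short anvil_large anvil_small ring tray_punch tray_anvil tray_ring jar tape".split():
        P=cloud(n,d)
        print(L,[(round(s["score"],2),np.round(s["rect"]).astype(int).tolist(),np.median(P[s["region"]&(d>0)],0).round().tolist()) for s in spotter.silhouettes(n,L)])
print(sense()["time_s"])
E
```

```text
scene [1079.  623.  746.] 0.995922619047619
punch_long [(0.72, [260, 238, 40, 17], [443.0, 3.0, 10.0]), (0.58, [172, 199, 33, 24], [488.0, -291.0, 10.0])]
punch_short [(0.61, [407, 347, 35, 20], [498.0, 438.0, 12.0])]
anvil_large [(0.81, [221, 212, 19, 17], [442.0, -148.0, 21.0]), (0.5, [263, 330, 117, 100], [647.0, 203.0, 5.0])]
anvil_small [(0.55, [209, 177, 9, 14], [357.0, -291.0, 19.0])]
ring [(0.46, [144, 178, 17, 17], [488.0, -430.0, 10.0])]
tray_punch [(0.78, [134, 246, 100, 69], [667.0, -211.0, 6.0])]
tray_anvil [(0.75, [190, 286, 102, 83], [661.0, 2.0, 6.0]), (0.4, [144, 181, 18, 18], [487.0, -428.0, 10.0])]
tray_ring [(0.55, [264, 330, 113, 97], [647.0, 203.0, 5.0])]
jar [(0.67, [384, 269, 25, 34], [377.0, 310.0, 44.0])]
tape [(0.88, [309, 255, 26, 27], [427.0, 146.0, 17.0]), (0.61, [144, 180, 16, 16], [489.0, -430.0, 10.0])]
top [ 218.  -10. 1573.] 0.9960756802721088
punch_long [(0.57, [279, 209, 10, 34], [440.0, 2.0, 12.0]), (0.44, [378, 192, 4, 29], [479.0, -293.0, 13.0]), (0.42, [387, 295, 31, 14], [178.0, -297.0, 12.0])]
punch_short [(0.59, [138, 195, 10, 22], [492.0, 439.0, 12.0])]
anvil_large [(0.77, [334, 210, 12, 18], [432.0, -155.0, 22.0])]
anvil_small [(0.51, [382, 237, 10, 12], [348.0, -295.0, 22.0])]
ring [(0.59, [424, 194, 14, 19], [485.0, -426.0, 11.0])]
tray_punch [(0.95, [352, 138, 48, 59], [662.0, -212.0, 5.0])]
tray_anvil [(0.76, [280, 141, 52, 63], [657.0, -1.0, 5.0])]
tray_ring [(0.62, [213, 146, 49, 61], [641.0, 202.0, 5.0])]
jar [(0.6, [181, 240, 20, 22], [357.0, 298.0, 63.0])]
tape [(0.55, [235, 216, 16, 20], [430.0, 150.0, 23.0])]
1.1
```

View pics/top0.png

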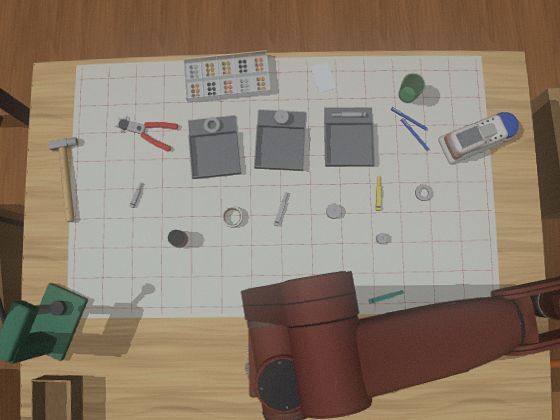

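View pics/scene0.png

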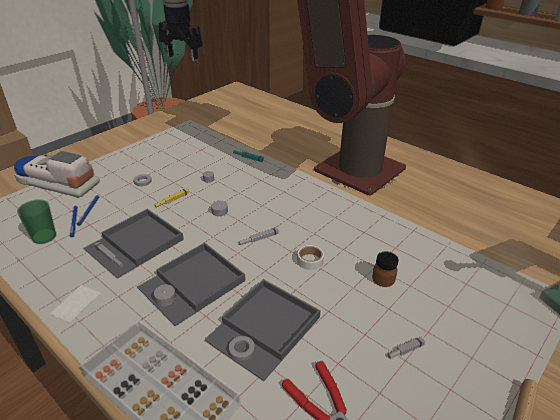

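Top view, to be sorted: ring (424,192), small anvil (383,238), large anvil (335,211), long punch (282,209) and short punch (137,195). Trays are punch (349,137), anvil (281,140) and ring (215,147). Punch candidates are grey (282,209), yellow (378,193) and turquoise (386,296). Only the grey one is steel, so that is punch_long. The tape at (233,217) and jar at (178,239) stay where they are.

Run:
```python
from h import *
s=sense(); print(np.round(s["eef_pos"],1),np.round(s["orientation"],3).tolist(),s["grip_width"])
C={n:(cloud(n,np.load(f"{n}0.npy"))) for n in("scene","top")}
G=dict(punch_long=(442,3,80,6.5,16),punch_short=(493,438,65,6.5,16),anvil_large=(435,-152,40,8,30),anvil_small=(350,-293,35,8,30),ring=(485,-428,42,5,16),tray_punch=(664,-211,110,15,28),tray_anvil=(659,0,110,15,28),tray_ring=(644,203,110,15,28),tape=(428,148,45,8,30),jar=(365,303,45,20,75))
for k,(x,y,r,a,b) in G.items():
  for n in C:
    P=C[n].reshape(-1,3); q=P[(np.hypot(P[:,0]-x,P[:,1]-y)<r)&(P[:,2]>a)&(P[:,2]<b)]
    rc=cv2.minAreaRect(q[:,:2].astype(np.float32))
    print(k,n,len(q),"rect",np.round(rc[0],1),np.round(rc[1],1),round(rc[2],1),"med",np.median(q,0).round(1),"z95",np.percentile(q[:,2],90).round(1))
  # triangulate landmark
  rs=[]
  for n in C:
    l=[ (onz(n,[m["centre"][::-1]],0)[0],ray(n,[m["centre"][::-1]])) for m in spotter.landmark_of(n,k)]
    l=[t for t in l if np.hypot(t[0][0]-x,t[0][1]-y)<60]
    if l: rs.append(l[0][1])
  if len(rs)==2:
    (c1,d1),(c2,d2)=rs; A=np.c_[d1[0],-d2[0]]; t=np.linalg.lstsq(A,c2-c1,rcond=None)[0]
    p,q=c1+t[0]*d1[0],c2+t[1]*d2[0]; print("   tri",((p+q)/2).round(1),"gap",np.linalg.norm(p-q).round(1))
im=cv2.imread("pics/top0.png"); im2=cv2.imread("pics/scene0.png")
a=cv2.resize(im[165:255,250:450],(800,360),interpolation=3)
b=cv2.resize(im2[160:245,140:290],(423,240),interpolation=3); c=cv2.resize(im[175:215,115:160],(270,240),interpolation=3)
o=np.zeros((600,800,3),np.uint8); o[:360]=a; o[360:,:423]=b; o[360:,430:700]=c; cv2.imwrite("pics/c1.png",o)
```

```text
[ 167.2 -602.2  231.3] [[0.964, 0.267, 0.0], [0.267, -0.964, -0.0], [0.0, 0.0, -1.0]] 1.0007025953421018
punch_long scene 195 rect [446.7  -1.6] [ 18.1 106.3] 69.3 med [445.4   0.9  12. ] z95 14.4
punch_long top 243 rect [4.419e+02 2.000e-01] [148.7 152.7] 37.2 med [443.1  -1.    8.9] z95 14.1
   tri [442.1  -4.3   3.3] gap 6.0
punch_short scene 277 rect [498.8 436.6] [14.4 82.1] 68.6 med [498.2 438.2  12.8] z95 14.7
punch_short top 136 rect [492.7 441.5] [112.2 127.6] 84.8 med [493.1 441.7   9. ] z95 13.7
   tri [4.926e+02 4.381e+02 4.000e-01] gap 8.8
anvil_large scene 197 rect [ 437.3 -156.2] [45.2 42.4] 72.7 med [ 441.1 -150.8   21.9] z95 24.2
anvil_large top 185 rect [ 438.5 -154.7] [62.9 63.3] 88.7 med [ 432.4 -154.9   21.4] z95 25.9
   tri [ 438.2 -164.7    3.5] gap 1.2
anvil_small scene 90 rect [ 352.2 -296.7] [31.9 30.7] 69.0 med [ 356.  -291.1   21.1] z95 24.0
anvil_small top 106 rect [ 350.5 -288.9] [61.2 45.3] 37.7 med [ 348.5 -295.8   21.5] z95 25.4
   tri [ 349.6 -290.1   20.6] gap 7.3
ring scene 142 rect [ 488.  -434.1] [65.3 47.8] 79.6 med [ 489.7 -425.8   11.1] z95 14
[... 511 characters left out ...]
9] 85.6 med [695.5  -4.3  22.7] z95 26.8
   tri [6.271e+02 4.000e-01 2.000e-01] gap 2.2
tray_ring scene 1140 rect [641.4 199.5] [186.  150.1] 5.1 med [676.9 206.4  19.8] z95 23.5
tray_ring top 335 rect [638.9 200.2] [181.7 146.8] 5.0 med [663.9 204.   20.1] z95 25.0
   tri [618.  200.1   8.6] gap 3.8
tape scene 394 rect [425.5 145.2] [61.2 63. ] 88.9 med [429.  145.7  20.9] z95 25.4
tape top 168 rect [423.7 143.6] [61.1 75.4] 21.6 med [423.6 145.4  23.1] z95 27.2
   tri [434.9 148.   11.6] gap 6.5
jar scene 611 rect [364.6 305.2] [48.9 50.2] 82.2 med [375.2 309.3  55.7] z95 66.3
jar top 279 rect [358.2 302.5] [48.5 49.2] 9.1 med [357.7 299.5  63.3] z95 68.7
   tri [351.8 299.7  -8.9] gap 7.1
```

View pics/c1.png

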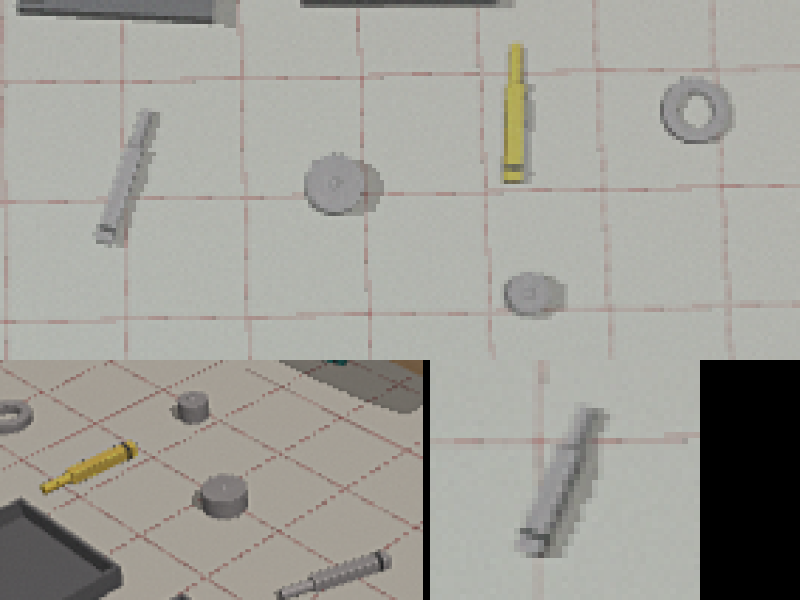

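The crop confirms it: the grey punch is bare steel, and the yellow look-alike at (378,193) is not meant. Ring and anvils match their descriptions. I'll turn the wrist first and refine the positions from both views.

move_arm([
  [0,0,0],
  [0,0,0],
  [0,0,0],
  [0,0,0],
  [0,0,0],
  [0,0,0],
  [0,0,0],
  [0,0,0],
  [0,0,0],
  [0,0,0],
], yaw=[-0.046,-0.046,-0.046,-0.046,-0.046,-0.046,-0.046,-0.046,-0.046,0], jaw=[1,1,1,1,1,1,1,1,1,1], grip_force=40)

```text
time_s: 3.1
eef_pos: [167.2, -602.2, 231.3]
orientation: [[-0.002, 1.0, 0.0], [1.0, 0.002, 0.0], [0.0, 0.0, -1.0]]
wrist_force: [-0.7, -0.5, 1.2]
grip_width: 1.0
grasp_force: 0.0
```

```bash
cat >> h.py <<'E'
def go(x,y,z,ang=None):
    s=sense(); p=np.array(s["eef_pos"]); R=np.array(s["orientation"]); d=R.T@(np.array([x,y,z])-p)/250
    a=np.degrees(np.arctan2(R[1,0],R[0,0])); print("at",p.round(1),"ang",round(a,2),"shift shares",d.round(3), "rows",round(np.linalg.norm(d)/.2,1), "" if ang is None else ("yaw share",round(-((ang-a+90)%180-90)/180,4)))
E
python3 - <<'E'
from h import *
crop=lambda p:[p[0]/4+250-.4,p[1]/4+165-.4]
print("top large",onz("top",[crop((336,183))],22)[0].round(1),"small",onz("top",[crop((530,293))],22)[0].round(1),"ring",onz("top",[crop((697,109))],12)[0].round(1))
print("long ends top",onz("top",[crop((107,238)),crop((150,112))],12).round(1).tolist())
cs=lambda p:[p[0]/2.82+140-.3,(p[1]-360)/2.82+160-.3]
print("scene large",onz("scene",[cs((224,482))],22)[0].round(1),"small",onz("scene",[cs((192,398))],22)[0].round(1))
# punch/ disc axis by steel mask: region contours
C={n:cloud(n,np.load(f"{n}0.npy")) for n in("scene","top")}
for n in C:
  viewer.snapshot(n)
  for k,z,xy in(("punch_long",10,(442,0)),("punch_short",10,(493,438)),("ring",12,(487,-430)),("anvil_large",22,(436,-155)),("anvil_small",22,(350,-294))):
    for m in spotter.silhouettes(n,k):
      vu=np.argwhere(m["region"]); p=onz(n,vu[:,::-1],z)[:,:2]
      if np.hypot(*(p.mean(0)-xy))<30:
        rc=cv2.minAreaRect(p.astype(np.float32)); print(n,k,round(m["score"],2),p.mean(0).round(1),[np.round(v,1) for v in rc]); break
go(488,-431,120,90)
E
```

```text
top large [ 434.  -156.8   22. ] small [ 349.2 -297.2   22. ] ring [ 485.7 -431.9   12. ]
long ends top [[397.9, 13.5, 12.0], [491.9, -20.5, 12.0]]
scene large [ 429.6 -163.1   22. ] small [ 350.7 -298.2   22. ]
scene punch_long 0.65 [442.1   2.3] [array([446.5,   0.5]), array([ 24.6, 106.9]), np.float64(70.3)]
scene punch_short 0.87 [496.1 438.8] [array([498.9, 437.8]), array([17.3, 83.7]), np.float64(69.1)]
scene ring 0.71 [ 491.9 -425.1] [array([ 491.4, -425.7]), array([60.1, 45.2]), np.float64(54.2)]
scene anvil_large 0.52 [ 444.7 -146.9] [array([ 443.5, -148. ]), array([67.9, 42.1]), np.float64(48.4)]
top punch_long 0.52 [443.8  -0. ] [array([ 4.447e+02, -3.000e-01]), array([12.3, 98.9]), np.float64(70.5)]
top punch_short 0.63 [495.  438.5] [array([497.2, 437.8]), array([13.3, 74.9]), np.float64(69.5)]
top ring 0.6 [ 483.3 -426.3] [array([ 484.6, -428.5]), array([42.3, 46.2]), np.float64(42.8)]
at [ 167.2 -602.2  231.3] ang 90.01 shift shares [0.684 1.284 0.445] rows 7.6 ('yaw share', np.float64(0.0001))
```

move_arm([
  [0.076,0.142,0.062],
  [0.076,0.142,0.062],
  [0.076,0.142,0.062],
  [0.076,0.142,0.062],
  [0.076,0.142,0.062],
  [0.076,0.142,0.062],
  [0.076,0.142,0.062],
  [0.076,0.142,0.062],
  [0.076,0.142,0.062],
  [0,0,0],
], yaw=[0,0,0,0,0,0,0,0,0,0], jaw=[1,1,1,1,1,1,1,1,1,1])

```text
time_s: 4.7
eef_pos: [489.3, -426.6, 88.9]
orientation: [[-0.005, 1.0, -0.001], [1.0, 0.005, 0.004], [0.004, -0.001, -1.0]]
wrist_force: [-0.5, 0.6, 0.5]
grip_width: 1.003
grasp_force: 0.0
```

Run:
```python
from h import *
go(486,-431,40)
im,d=viewer.snapshot("scene"); cv2.imwrite("pics/s2.png",cv2.resize(im[90:250,60:300],(720,480),interpolation=3))
```

```text
at [ 489.3 -426.6   88.9] ang 90.29 shift shares [-0.018 -0.013  0.196] rows 1.0
```

View pics/s2.png

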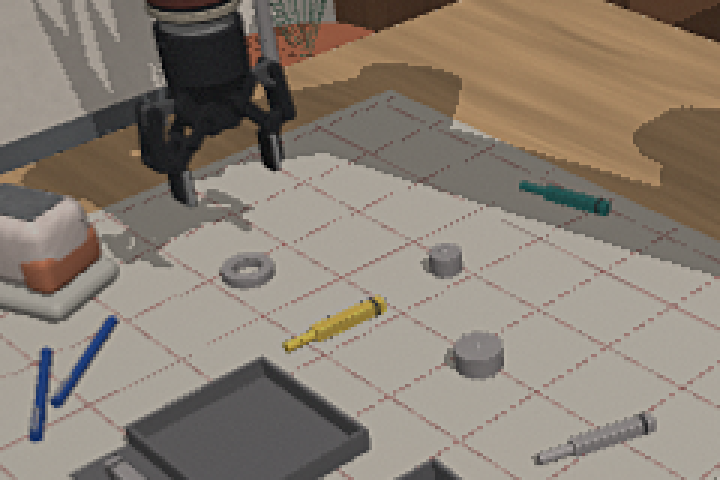

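Run:
```python
from h import *
print({k:getattr(robot,k) for k in dir(robot) if k[0]!='_'}); go(486,-431,40)
```

```text
{'MotionError': <class 'cell.MotionError'>, 'tcp_to_grasp': 18.700000000000003}
at [ 487.8 -428.5   90. ] ang 90.25 shift shares [-0.01  -0.007  0.2  ] rows 1.0
```

move_arm([
  [0,0,0.1],
  [0,0,0.1],
  [0,0,0],
  [0,0,0],
  [0,0,0],
], yaw=[0,0,0,0,0], jaw=[0.75,0.75,0.75,0.75,0.75])

```text
time_s: 5.25
eef_pos: [486.9, -432.5, 43.8]
orientation: [[0.0, 1.0, 0.002], [1.0, -0.0, -0.002], [-0.002, 0.002, -1.0]]
wrist_force: [0.2, 0.1, 0.8]
grip_width: 0.749
grasp_force: 0.0
```

move_arm([
  [0,0,0.08],
  [0,0,0.07],
  [0,0,0.021],
  [0,0,0],
  [0,0,0],
  [0,0,0],
  [0,0,0],
  [0,0,0],
  [0,0,0],
], yaw=[0,0,0,0,0,0,0,0,0], jaw=[0.75,0.75,0.75,0.75,0.4,0.4,0.4,0.4,0.4])

```text
time_s: 6.15
eef_pos: [487.2, -431.6, 0.1]
orientation: [[-0.001, 1.0, 0.001], [1.0, 0.001, -0.001], [-0.001, 0.001, -1.0]]
wrist_force: [0.1, 0.1, 4.5]
grip_width: 0.555
grasp_force: 41.7
```

move_arm([
  [0,0,-0.05],
  [0,0,-0.1],
  [0,0,-0.15],
  [0,0,-0.1],
  [0,0,0],
  [0,0,0],
], yaw=[0,0,0,0,0,0], jaw=[0.4,0.4,0.4,0.4,0.4,0.4])

```text
time_s: 6.75
eef_pos: [486.6, -431.1, 99.6]
orientation: [[-0.001, 1.0, 0.001], [1.0, 0.001, -0.001], [-0.001, 0.001, -1.0]]
wrist_force: [-0.4, 0.4, -0.9]
grip_width: 0.556
grasp_force: 41.5
```

Run:
```python
from h import *
s=sense(); print(s["grip_width"],s["grasp_force"])
go(615,200,100)
im,d=viewer.snapshot("scene"); a=im[90:210,80:230]
im,d=viewer.snapshot("top"); b=im[120:240,370:520]
cv2.imwrite("pics/s3.png",np.hstack([cv2.resize(a,(400,320),interpolation=3),cv2.resize(b,(400,320),interpolation=3)]))
```

```text
0.5557260730301717 41.53843346983194
at [ 486.6 -431.1   99.6] ang 90.04 shift shares [ 2.524  0.515 -0.003] rows 12.9
```

View pics/s3.png

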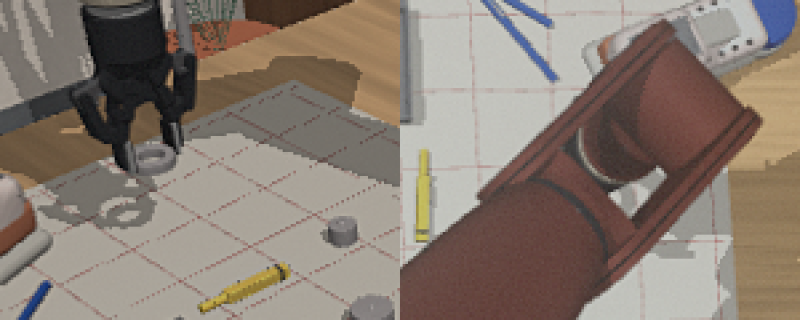

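move_arm([
  [0.08,0.02,0],
  [0.157,0.032,0],
  [0.157,0.032,0],
  [0.157,0.032,0],
  [0.157,0.032,0],
  [0.157,0.032,0],
  [0.157,0.032,0],
  [0.157,0.032,0],
  [0.157,0.032,0],
  [0.157,0.032,0],
], yaw=[0,0,0,0,0,0,0,0,0,0], jaw=[0.4,0.4,0.4,0.4,0.4,0.4,0.4,0.4,0.4,0.4])

```text
time_s: 7.85
eef_pos: [562.0, -54.8, 97.5]
orientation: [[-0.001, 1.0, -0.003], [1.0, 0.001, 0.001], [0.001, -0.003, -1.0]]
wrist_force: [0.3, -0.1, -1.1]
grip_width: 0.56
grasp_force: 41.5
```

move_arm([
  [0.157,0.032,0],
  [0.157,0.032,0],
  [0.157,0.032,0],
  [0.157,0.032,0],
  [0.157,0.032,0],
  [0.157,0.032,0],
  [0.081,0.013,0],
  [0,0,0],
  [0,0,0],
  [0,0,0],
], yaw=[0,0,0,0,0,0,0,0,0,0], jaw=[0.4,0.4,0.4,0.4,0.4,0.4,0.4,0.4,0.4,0.4])

```text
time_s: 8.85
eef_pos: [613.4, 197.4, 98.0]
orientation: [[-0.0, 1.0, -0.002], [1.0, 0.0, -0.001], [-0.001, -0.002, -1.0]]
wrist_force: [-0.5, -0.3, -1.3]
grip_width: 0.555
grasp_force: 41.5
```

Run:
```python
from h import *
go(615,198,5)
im,d=viewer.snapshot("scene"); cv2.imwrite("pics/s4.png",cv2.resize(im[200:410,180:400],(628,600),interpolation=3))
```

```text
at [613.4 197.4  98. ] ang 90.02 shift shares [0.003 0.007 0.372] rows 1.9
```

View pics/s4.png

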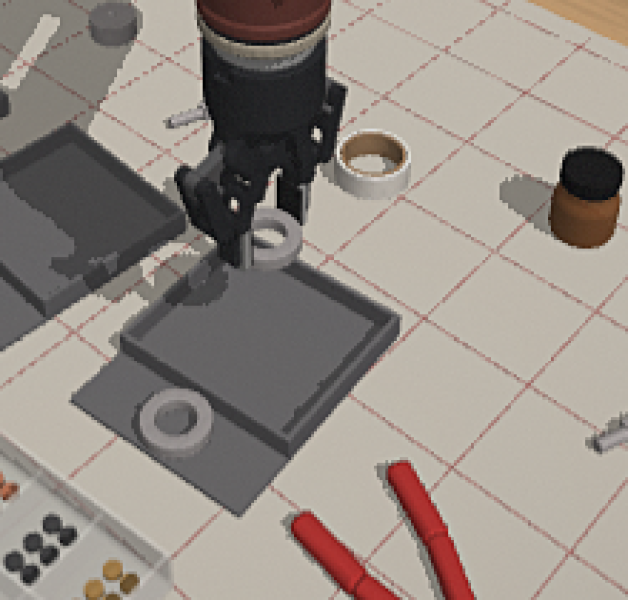

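Run:
```python
from h import *
T=dict(punch=[(102,240),(143,211),(182,236),(143,265)],anvil=[(157,277),(204,244),(244,274),(199,308)],ring=[(222,318),(270,282),(319,316),(283,357)])
for k,v in T.items():
  p=onz("scene",v,22)[:,:2]; print(k,p.mean(0).round(1),p.round().tolist())
```

```text
punch [ 649.5 -194.9] [[721.0, -257.0], [587.0, -283.0], [583.0, -128.0], [707.0, -112.0]]
anvil [639.1   8.1] [[709.0, -58.0], [567.0, -66.0], [575.0, 77.0], [706.0, 79.0]]
ring [621.  206.3] [[692.0, 133.0], [554.0, 136.0], [558.0, 273.0], [679.0, 283.0]]
```

move_arm([
  [0,0,0.14],
  [0,0,0.12],
  [0,0,0.07],
  [0,0,0.03],
  [0,0,0.015],
  [0,0,0],
  [0,0,0],
], yaw=[0,0,0,0,0,0,0], jaw=[0.4,0.4,0.4,0.4,0.4,0.4,0.4])

```text
time_s: 9.6
eef_pos: [615.7, 198.2, 6.9]
orientation: [[-0.001, 1.0, 0.002], [1.0, 0.001, 0.0], [0.0, 0.002, -1.0]]
wrist_force: [0.8, -0.2, -0.4]
grip_width: 0.555
grasp_force: 41.5
```

move_arm([
  [0,0,0.004],
  [0,0,0.004],
  [0,0,0],
  [0,0,0],
], yaw=[0,0,0,0], jaw=[0.4,0.4,0.4,0.4])

```text
time_s: 10.0
eef_pos: [615.1, 198.3, 4.1]
orientation: [[-0.001, 1.0, 0.001], [1.0, 0.001, 0.0], [0.0, 0.001, -1.0]]
wrist_force: [-0.6, -0.3, 3.0]
grip_width: 0.556
grasp_force: 41.8
```

move_arm([
  [0,0,0],
  [0,0,0],
  [0,0,0],
  [0,0,-0.04],
  [0,0,-0.1],
  [0,0,-0.15],
  [0,0,-0.11],
  [0,0,0],
  [0,0,0],
], yaw=[0,0,0,0,0,0,0,0,0], jaw=[0.75,0.75,0.75,0.75,0.75,0.75,0.75,0.75,0.75])

```text
time_s: 10.9
eef_pos: [615.2, 198.2, 104.9]
orientation: [[-0.001, 1.0, 0.002], [1.0, 0.001, 0.0], [0.0, 0.002, -1.0]]
wrist_force: [-0.2, -0.1, -0.4]
grip_width: 0.749
grasp_force: 0.0
```

Run:
```python
from h import *
im,d=viewer.snapshot("scene"); cv2.imwrite("pics/s5.png",cv2.resize(im[200:410,180:450],(771,600),interpolation=3))
go(493.3,439.5,100,159)
```

```text
at [614.1 198.  103.2] ang 90.04 shift shares [ 0.966 -0.483  0.013] rows 5.4 ('yaw share', np.float64(-0.3831))
```

View pics/s5.png

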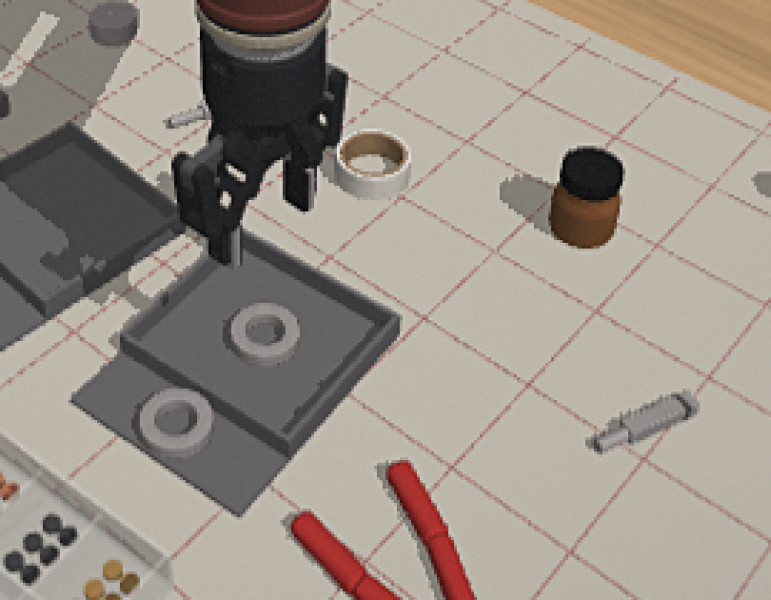

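The ring lies flat near the middle of its tray, at crop (265,333). Next is the short punch, at crop (645,420).

move_arm([
  [0.138,-0.069,0],
  [0.138,-0.069,0],
  [0.138,-0.069,0],
  [0.138,-0.069,0],
  [0.138,-0.069,0],
  [0.138,-0.069,0],
  [0.138,-0.07,0],
  [0,0,0],
  [0,0,0],
], yaw=[0,0,0,0,0,0,0,-0.04,-0.04], jaw=[0.5,0.5,0.5,0.5,0.5,0.5,0.5,0.5,0.5])

```text
time_s: 11.85
eef_pos: [491.0, 440.1, 100.9]
orientation: [[-0.257, 0.966, -0.003], [0.966, 0.257, -0.002], [-0.001, -0.004, -1.0]]
wrist_force: [-0.6, 0.1, 0.2]
grip_width: 0.5
grasp_force: 0.0
```

move_arm([
  [0,0,0],
  [0,0,0],
  [0,0,0],
  [0,0,0],
  [0,0,0],
  [0,0,0],
  [0,0,0],
  [0,0,0],
  [0,0,0],
  [0,0,0],
], yaw=[-0.043,-0.043,-0.043,-0.043,-0.043,-0.043,-0.043,0,0,0], jaw=[0.5,0.5,0.5,0.5,0.5,0.5,0.5,0.5,0.5,0.5])

```text
time_s: 12.85
eef_pos: [492.9, 439.2, 102.5]
orientation: [[-0.93, 0.367, -0.001], [0.367, 0.93, -0.001], [0.001, -0.001, -1.0]]
wrist_force: [-0.2, -0.1, -0.6]
grip_width: 0.499
grasp_force: 0.0
```

Run:
```python
from h import *
go(493.3,439.5,1,159.2)
```

```text
at [492.9 439.2 102.5] ang 158.47 shift shares [-0.001  0.002  0.406] rows 2.0 ('yaw share', np.float64(-0.0041))
```

move_arm([
  [0,0,0.14],
  [0,0,0.14],
  [0,0,0.08],
  [0,0,0.03],
  [0,0,0.01],
  [0,0,0],
  [0,0,0],
  [0,0,0],
  [0,0,0],
  [0,0,0],
], yaw=[-0.004,0,0,0,0,0,0,0,0,0], jaw=[0.5,0.5,0.5,0.5,0.5,0.5,0.05,0.05,0.05,0.05])

```text
time_s: 13.85
eef_pos: [494.4, 440.3, 5.1]
orientation: [[-0.936, 0.353, 0.002], [0.353, 0.936, 0.002], [-0.002, 0.002, -1.0]]
wrist_force: [0.5, -0.3, 6.0]
grip_width: 0.131
grasp_force: 41.5
```

move_arm([
  [0,0,0],
  [0,0,0],
  [0,0,0],
  [0,0,-0.05],
  [0,0,-0.1],
  [0,0,-0.15],
  [0,0,-0.1],
  [0,0,0],
  [0,0,0],
], yaw=[0,0,0,0,0,0,0,0,0], jaw=[0.05,0.05,0.05,0.05,0.05,0.05,0.05,0.05,0.05])

```text
time_s: 14.75
eef_pos: [493.4, 439.6, 104.0]
orientation: [[-0.936, 0.353, 0.001], [0.353, 0.936, 0.001], [-0.001, 0.001, -1.0]]
wrist_force: [-0.2, -0.8, -1.2]
grip_width: 0.135
grasp_force: 40.7
```

Run:
```python
from h import *
im,d=viewer.snapshot("scene"); cv2.imwrite("pics/s6.png",cv2.resize(im[200:370,330:500],(500,500),interpolation=3))
go(618,-210,100,88.3)
```

```text
at [492.6 439.  102.4] ang 159.33 shift shares [-1.386 -2.252  0.011] rows 13.2 ('yaw share', np.float64(0.3946))
```

View pics/s6.png

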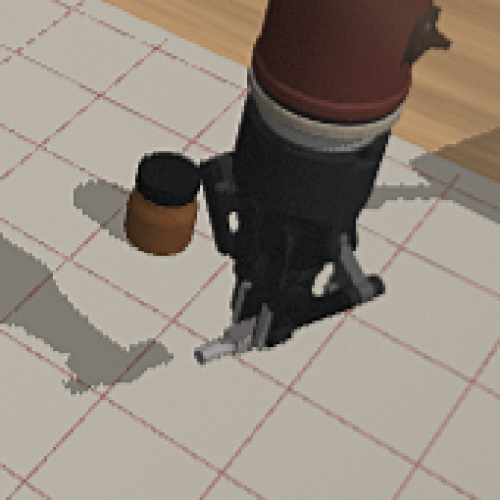

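move_arm([
  [0,0,0],
  [0,0,0],
  [0,0,0],
  [0,0,0],
  [0,0,0],
  [0,0,0],
  [0,0,0],
  [0,0,0],
  [0,0,0],
  [0,0,0],
], yaw=[0.03,0.0435,0.0435,0.0435,0.0435,0.0435,0.0435,0.0435,0.0435,0.017], jaw=[0.05,0.05,0.05,0.05,0.05,0.05,0.05,0.05,0.05,0.05])

```text
time_s: 15.8
eef_pos: [491.8, 438.4, 100.4]
orientation: [[0.035, 0.999, -0.004], [0.999, -0.035, -0.003], [-0.003, -0.004, -1.0]]
wrist_force: [-0.4, -0.6, -1.8]
grip_width: 0.135
grasp_force: 40.7
```

move_arm([
  [-0.08,0.02,0],
  [-0.152,0.045,0],
  [-0.152,0.045,0],
  [-0.152,0.045,0],
  [-0.152,0.045,0],
  [-0.152,0.045,0],
  [-0.152,0.045,0],
  [-0.152,0.045,0],
  [-0.152,0.045,0],
  [-0.152,0.045,0],
], yaw=[0,0,0,0,0,0,0,0,0,0], jaw=[0.05,0.05,0.05,0.05,0.05,0.05,0.05,0.05,0.05,0.05])

```text
time_s: 16.8
eef_pos: [586.9, 71.9, 101.5]
orientation: [[0.03, 1.0, -0.003], [1.0, -0.03, -0.0], [-0.0, -0.003, -1.0]]
wrist_force: [2.0, 0.6, -0.4]
grip_width: 0.135
grasp_force: 40.7
```

move_arm([
  [-0.152,0.045,0],
  [-0.152,0.045,0],
  [-0.152,0.045,0],
  [-0.152,0.045,0],
  [-0.152,0.045,0],
  [-0.152,0.045,0],
  [-0.152,0.045,0],
  [-0.068,0.024,0],
  [0,0,0],
  [0,0,0],
], yaw=[0,0,0,0,0,0,0,0,0,0], jaw=[0.05,0.05,0.05,0.05,0.05,0.05,0.05,0.05,0.05,0.05])

```text
time_s: 17.8
eef_pos: [662.7, -211.3, 101.3]
orientation: [[0.032, 0.999, -0.003], [1.0, -0.032, 0.002], [0.002, -0.003, -1.0]]
wrist_force: [-0.1, 0.4, -1.5]
grip_width: 0.135
grasp_force: 40.7
```

Run:
```python
from h import *
viewer.snapshot("top");go(665,-211,8,88.3); print(sense()["grip_width"])
```

```text
at [ 662.9 -210.4  101.7] ang 88.25 shift shares [-0.003  0.009  0.375] rows 1.9 ('yaw share', np.float64(-0.0003))
0.13693324936785864
```

move_arm([
  [0,0,0.14],
  [0,0,0.12],
  [0,0,0.07],
  [0,0,0.03],
  [0,0,0.016],
  [0,0,0.004],
  [0,0,0.004],
  [0,0,0],
  [0,0,0],
  [0,0,0],
], yaw=[0,0,0,0,0,0,0,0,0,0], jaw=[0.05,0.05,0.05,0.05,0.05,0.05,0.05,0.05,0.05,0.05])

```text
time_s: 18.85
eef_pos: [665.7, -211.5, 9.1]
orientation: [[0.031, 1.0, 0.003], [1.0, -0.031, -0.001], [-0.001, 0.003, -1.0]]
wrist_force: [-0.8, 0.3, 7.6]
grip_width: 0.135
grasp_force: 41.5
```

move_arm([
  [0,0,0],
  [0,0,0],
  [0,0,0],
  [0,0,-0.04],
  [0,0,-0.1],
  [0,0,-0.15],
  [0,0,-0.1],
  [0,0,0],
  [0,0,0],
], yaw=[0,0,0,0,0,0,0,0,0], jaw=[0.35,0.35,0.35,0.35,0.35,0.35,0.35,0.35,0.35])

```text
time_s: 19.75
eef_pos: [664.9, -211.4, 106.1]
orientation: [[0.031, 1.0, 0.002], [1.0, -0.031, -0.001], [-0.001, 0.002, -1.0]]
wrist_force: [-1.1, 0.4, 0.4]
grip_width: 0.348
grasp_force: 0.0
```

Run:
```python
from h import *
im,d=viewer.snapshot("scene"); cv2.imwrite("pics/s7.png",cv2.resize(im[160:310,60:290],(780,509),interpolation=3))
go(438.5,1.5,100,159.5)
```

```text
at [ 663.9 -210.9  104.4] ang 88.23 shift shares [ 0.822 -0.927  0.019] rows 6.2 ('yaw share', np.float64(-0.3959))
```

View pics/s7.png

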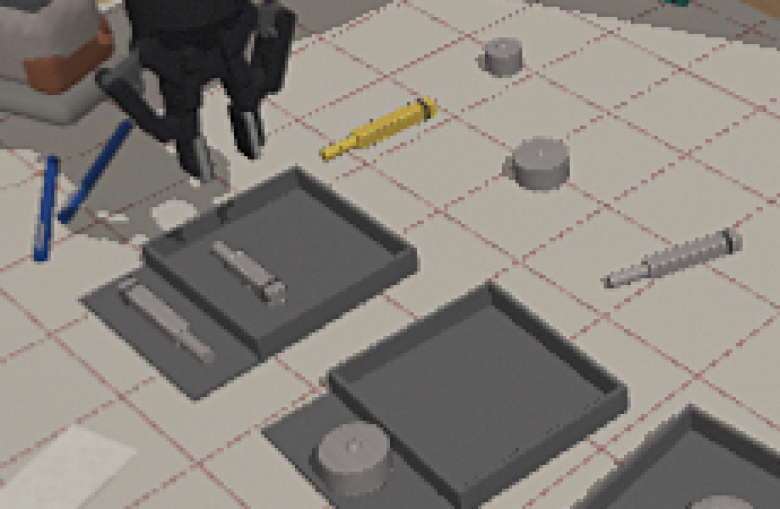

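The short punch lies flat in its tray at crop (248,268), clear of the walls. Next is the long grey punch, at crop (675,258).

move_arm([
  [0.0913,-0.1035,0],
  [0.0913,-0.1035,0],
  [0.0913,-0.1035,0],
  [0.0913,-0.1035,0],
  [0.0913,-0.1035,0],
  [0.0913,-0.1035,0],
  [0.0913,-0.1035,0],
  [0.0913,-0.1035,0],
  [0.0913,-0.1035,0],
  [0,0,0],
], yaw=[0,0,0,0,0,0,0,0,0,0], jaw=[0.5,0.5,0.5,0.5,0.5,0.5,0.5,0.5,0.5,0.5])

```text
time_s: 20.8
eef_pos: [433.2, 4.0, 102.2]
orientation: [[0.029, 1.0, -0.006], [1.0, -0.029, 0.002], [0.002, -0.007, -1.0]]
wrist_force: [0.2, -0.0, 0.6]
grip_width: 0.502
grasp_force: 0.0
```

move_arm([
  [0,0,0],
  [0,0,0],
  [0,0,0],
  [0,0,0],
  [0,0,0],
  [0,0,0],
  [0,0,0],
  [0,0,0],
  [0,0,0],
  [0,0,0],
], yaw=[-0.044,-0.044,-0.044,-0.044,-0.044,-0.044,-0.044,-0.044,-0.044,0], jaw=[0.5,0.5,0.5,0.5,0.5,0.5,0.5,0.5,0.5,0.5])

```text
time_s: 21.8
eef_pos: [437.4, 1.1, 103.7]
orientation: [[-0.937, 0.349, -0.002], [0.349, 0.937, 0.0], [0.002, -0.0, -1.0]]
wrist_force: [-0.5, 0.8, 0.5]
grip_width: 0.502
grasp_force: 0.0
```

Run:
```python
from h import *
viewer.snapshot("top");viewer.snapshot("top");go(438.5,1.5,2,159.5)
```

```text
at [437.5   1.2 104. ] ang 159.29 shift shares [-0.004  0.003  0.408] rows 2.0 ('yaw share', np.float64(-0.0012))
```

Lower by 0.405, close and lift.

move_arm([
  [0,0,0.14],
  [0,0,0.14],
  [0,0,0.08],
  [0,0,0.03],
  [0,0,0.014],
  [0,0,0],
  [0,0,0],
  [0,0,0],
  [0,0,0],
  [0,0,0],
], yaw=[0,0,0,0,0,0,0,0,0,0], jaw=[0.5,0.5,0.5,0.5,0.5,0.5,0.5,0.05,0.05,0.05])

```text
time_s: 22.9
eef_pos: [438.7, 1.3, 4.8]
orientation: [[-0.937, 0.35, 0.002], [0.35, 0.937, -0.0], [-0.002, 0.0, -1.0]]
wrist_force: [-2.3, 0.2, 7.6]
grip_width: 0.131
grasp_force: 41.3
```

move_arm([
  [0,0,0],
  [0,0,0],
  [0,0,0],
  [0,0,0],
  [0,0,-0.05],
  [0,0,-0.1],
  [0,0,-0.15],
  [0,0,-0.1],
  [0,0,0],
  [0,0,0],
], yaw=[0,0,0,0,0,0,0,0,0,0], jaw=[0.05,0.05,0.05,0.05,0.05,0.05,0.05,0.05,0.05,0.05])

```text
time_s: 23.9
eef_pos: [438.1, 1.4, 104.3]
orientation: [[-0.937, 0.35, 0.001], [0.35, 0.937, -0.0], [-0.001, 0.0, -1.0]]
wrist_force: [0.3, 1.2, -1.6]
grip_width: 0.135
grasp_force: 40.4
```

Run:
```python
from h import *
im,d=viewer.snapshot("scene"); cv2.imwrite("pics/s8.png",cv2.resize(im[140:290,180:350],(567,500),interpolation=3))
go(615,-209,104,88.3)
```

```text
at [437.1   1.5 103.2] ang 159.51 shift shares [-0.961 -0.54  -0.004] rows 5.5 ('yaw share', np.float64(0.3956))
```

View pics/s8.png

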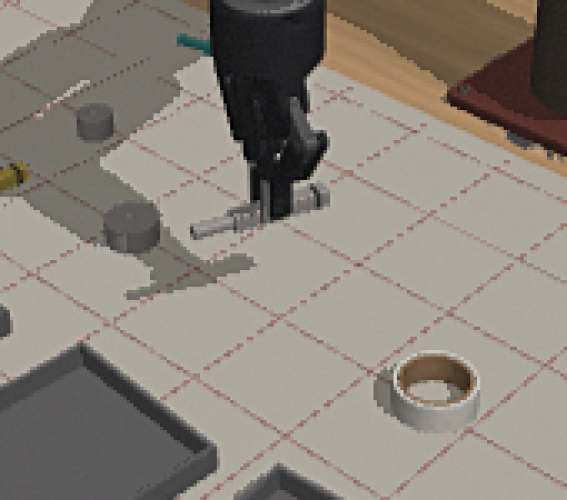

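move_arm([
  [0,0,0],
  [0,0,0],
  [0,0,0],
  [0,0,0],
  [0,0,0],
  [0,0,0],
  [0,0,0],
  [0,0,0],
  [0,0,0],
  [0,0,0],
], yaw=[0.03,0.0435,0.0435,0.0435,0.0435,0.0435,0.0435,0.0435,0.0435,0.0175], jaw=[0.05,0.05,0.05,0.05,0.05,0.05,0.05,0.05,0.05,0.05])

```text
time_s: 24.95
eef_pos: [436.2, 1.7, 101.7]
orientation: [[0.034, 0.999, -0.004], [0.999, -0.034, 0.001], [0.001, -0.004, -1.0]]
wrist_force: [0.2, -0.1, -1.9]
grip_width: 0.139
grasp_force: 40.4
```

move_arm([
  [-0.0996,0.0912,0],
  [-0.0996,0.0912,0],
  [-0.0996,0.0912,0],
  [-0.0996,0.0912,0],
  [-0.0996,0.0912,0],
  [-0.0996,0.0912,0],
  [-0.0996,0.0912,0],
  [-0.0996,0.0912,0],
  [0,0,0],
  [0,0,0],
], yaw=[0,0,0,0,0,0,0,0,0,0], jaw=[0.05,0.05,0.05,0.05,0.05,0.05,0.05,0.05,0.05,0.05])

```text
time_s: 25.95
eef_pos: [612.9, -202.8, 100.9]
orientation: [[0.03, 1.0, -0.004], [1.0, -0.03, 0.002], [0.002, -0.004, -1.0]]
wrist_force: [-0.2, 0.4, -1.2]
grip_width: 0.14
grasp_force: 40.4
```

move_arm([
  [0,0,0.14],
  [0,0,0.12],
  [0,0,0.07],
  [0,0,0.03],
  [0,0,0.012],
  [0,0,0.004],
  [0,0,0.004],
  [0,0,0],
  [0,0,0],
  [0,0,0],
], yaw=[0,0,0,0,0,0,0,0,0,0], jaw=[0.05,0.05,0.05,0.05,0.05,0.05,0.05,0.05,0.05,0.05])

```text
time_s: 26.95
eef_pos: [614.7, -203.2, 9.4]
orientation: [[0.029, 1.0, 0.001], [1.0, -0.029, -0.0], [-0.0, 0.001, -1.0]]
wrist_force: [0.4, 0.1, -1.6]
grip_width: 0.135
grasp_force: 40.4
```

move_arm([
  [0,0,0.004],
  [0,0,0.003],
  [0,0,0],
  [0,0,0],
], yaw=[0,0,0,0], jaw=[0.05,0.05,0.05,0.05])

```text
time_s: 27.35
eef_pos: [614.8, -203.2, 8.8]
orientation: [[0.029, 1.0, 0.001], [1.0, -0.029, -0.0], [-0.0, 0.001, -1.0]]
wrist_force: [-4.7, 2.1, 8.9]
grip_width: 0.136
grasp_force: 41.6
```

move_arm([
  [0,0,0],
  [0,0,0],
  [0,0,0],
  [0,0,-0.04],
  [0,0,-0.1],
  [0,0,-0.15],
  [0,0,-0.1],
  [0,0,0],
  [0,0,0],
], yaw=[0,0,0,0,0,0,0,-0.0094,0], jaw=[0.35,0.35,0.35,0.35,0.35,0.35,0.35,0.35,0.35])

```text
time_s: 28.25
eef_pos: [615.0, -203.3, 105.8]
orientation: [[-0.001, 1.0, 0.002], [1.0, 0.001, -0.001], [-0.001, 0.002, -1.0]]
wrist_force: [0.5, 0.6, -0.2]
grip_width: 0.352
grasp_force: 0.0
```

Run:
```python
from h import *
viewer.snapshot("top")
im,d=viewer.snapshot("scene"); cv2.imwrite("pics/s9.png",cv2.resize(im[160:310,60:290],(780,509),interpolation=3))
go(435,-156.5,104,90)
```

```text
at [ 613.5 -202.6  103.3] ang 90.0 shift shares [ 0.184 -0.714 -0.001] rows 3.7 ('yaw share', np.float64(-0.0))
```

View pics/s9.png

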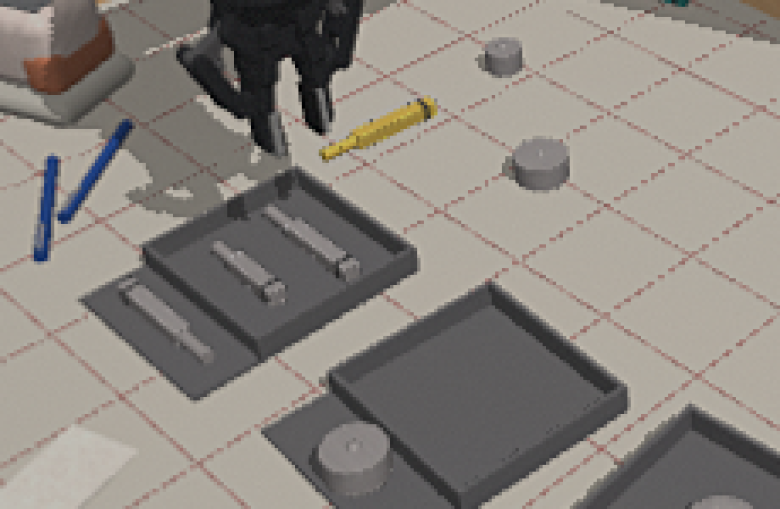

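Both punches lie flat, at crops (248,268) and (310,240). Large anvil next, at crop (540,163).

move_arm([
  [0.0372,-0.144,0],
  [0.0372,-0.144,0],
  [0.0372,-0.144,0],
  [0.0372,-0.144,0],
  [0.0372,-0.144,0],
  [0,0,0],
  [0,0,0],
  [0,0,0],
  [0,0,0],
], yaw=[0,0,0,0,0,0,0,0,0], jaw=[0.85,0.85,0.85,0.85,0.85,0.85,0.85,0.85,0.85])

```text
time_s: 29.25
eef_pos: [435.4, -157.1, 104.7]
orientation: [[-0.0, 1.0, 0.0], [1.0, 0.0, -0.0], [-0.0, 0.0, -1.0]]
wrist_force: [-0.3, -0.4, 0.8]
grip_width: 0.855
grasp_force: 0.0
```

move_arm([
  [0,0,0.14],
  [0,0,0.12],
  [0,0,0.08],
  [0,0,0.04],
  [0,0,0.02],
  [0,0,0],
  [0,0,0],
  [0,0,0],
  [0,0,0],
  [0,0,0],
], yaw=[0,0,0,0,0,0,0,0,0,0], jaw=[0.85,0.85,0.85,0.85,0.85,0.85,0.3,0.3,0.3,0.3])

```text
time_s: 30.25
eef_pos: [435.7, -157.2, 6.0]
orientation: [[-0.0, 1.0, 0.003], [1.0, 0.0, -0.001], [-0.001, 0.003, -1.0]]
wrist_force: [-0.1, 1.1, 6.8]
grip_width: 0.496
grasp_force: 40.3
```

move_arm([
  [0,0,0],
  [0,0,0],
  [0,0,0],
  [0,0,-0.05],
  [0,0,-0.1],
  [0,0,-0.15],
  [0,0,-0.1],
  [0,0,0],
  [0,0,0],
], yaw=[0,0,0,0,0,0,0,0,0], jaw=[0.3,0.3,0.3,0.3,0.3,0.3,0.3,0.3,0.3])

```text
time_s: 31.15
eef_pos: [434.3, -156.6, 104.7]
orientation: [[-0.0, 1.0, 0.001], [1.0, 0.0, -0.001], [-0.001, 0.001, -1.0]]
wrist_force: [-0.1, 0.5, -4.3]
grip_width: 0.497
grasp_force: 41.8
```

Run:
```python
from h import *
im,d=viewer.snapshot("scene"); cv2.imwrite("pics/s10.png",cv2.resize(im[120:320,120:320],(600,600),interpolation=3))
go(635,33,104,90)
```

```text
at [ 433.5 -156.1  103.5] ang 90.01 shift shares [ 0.756  0.806 -0.002] rows 5.5 ('yaw share', np.float64(0.0001))
```

View pics/s10.png

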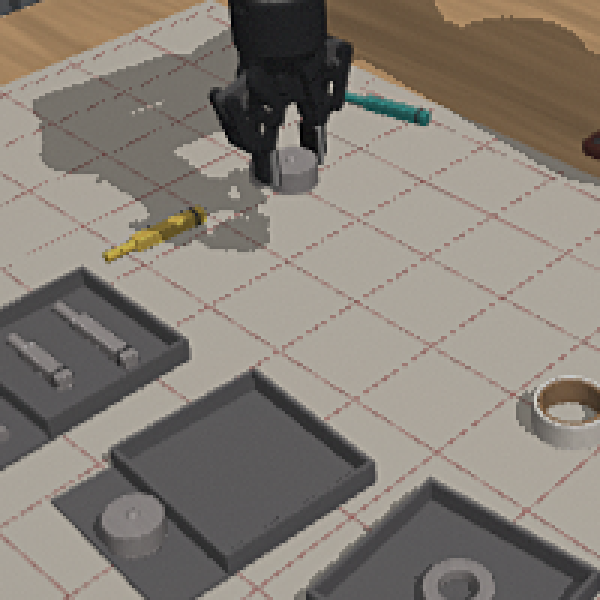

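move_arm([
  [0.0958,0.1,0],
  [0.0958,0.1,0],
  [0.0958,0.1,0],
  [0.0958,0.1,0],
  [0.0958,0.1,0],
  [0.0958,0.1,0],
  [0.0958,0.1,0],
  [0.0958,0.1,0],
  [0,0,0],
  [0,0,0],
], yaw=[0,0,0,0,0,0,0,0,0,0], jaw=[0.3,0.3,0.3,0.3,0.3,0.3,0.3,0.3,0.3,0.3])

```text
time_s: 32.2
eef_pos: [632.6, 35.7, 101.5]
orientation: [[-0.002, 1.0, -0.005], [1.0, 0.002, 0.0], [0.0, -0.005, -1.0]]
wrist_force: [-1.4, 0.5, -3.5]
grip_width: 0.497
grasp_force: 42.0
```

move_arm([
  [0,0,0.14],
  [0,0,0.12],
  [0,0,0.07],
  [0,0,0.03],
  [0,0,0.012],
  [0,0,0.006],
  [0,0,0.004],
  [0,0,0],
  [0,0,0],
  [0,0,0],
], yaw=[0,0,0,0,0,0,0,0,0,0], jaw=[0.3,0.3,0.3,0.3,0.3,0.3,0.3,0.3,0.3,0.3])

```text
time_s: 33.2
eef_pos: [635.1, 35.1, 10.1]
orientation: [[-0.001, 1.0, 0.002], [1.0, 0.001, -0.0], [-0.0, 0.002, -1.0]]
wrist_force: [-0.5, 1.3, 0.6]
grip_width: 0.493
grasp_force: 42.3
```

Nearly in contact (force up from -3.5 to 0.6 N). I'll ease down 1 mm more, then release and lift.

move_arm([
  [0,0,0.003],
  [0,0,0.002],
  [0,0,0],
  [0,0,0],
  [0,0,0],
  [0,0,-0.04],
  [0,0,-0.1],
  [0,0,-0.15],
  [0,0,-0.1],
  [0,0,0],
], yaw=[0,0,0,0,0,0,0,0,0,0], jaw=[0.3,0.3,0.3,0.7,0.7,0.7,0.7,0.7,0.7,0.7])

```text
time_s: 34.2
eef_pos: [638.0, 34.9, 111.3]
orientation: [[-0.0, 1.0, 0.009], [1.0, 0.0, -0.001], [-0.001, 0.009, -1.0]]
wrist_force: [0.7, -0.3, 0.9]
grip_width: 0.698
grasp_force: 0.0
```

Run:
```python
from h import *
im,d=viewer.snapshot("scene"); cv2.imwrite("pics/s11.png",cv2.resize(im[160:320,100:300],(750,600),interpolation=3))
go(350,-296,104,90)
```

```text
at [636.4  35.  108.6] ang 90.02 shift shares [-1.323 -1.146  0.013] rows 8.8 ('yaw share', np.float64(0.0001))
```

View pics/s11.png

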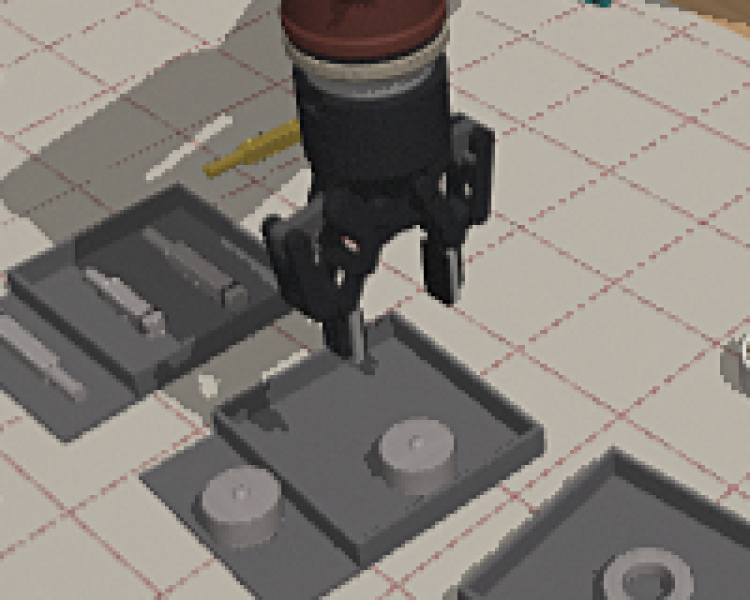

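The large anvil stands flat in the tray at crop (417,455). Last is the small anvil.

move_arm([
  [-0.1324,-0.114,0],
  [-0.1324,-0.114,0],
  [-0.1324,-0.114,0],
  [-0.1324,-0.114,0],
  [-0.1324,-0.114,0],
  [-0.1324,-0.114,0],
  [-0.1324,-0.114,0],
  [-0.1324,-0.114,0],
  [-0.1324,-0.114,0],
  [-0.1324,-0.114,0],
], yaw=[0,0,0,0,0,0,0,0,0,0], jaw=[0.7,0.7,0.7,0.7,0.7,0.7,0.7,0.7,0.7,0.7])

```text
time_s: 35.25
eef_pos: [347.5, -296.3, 104.2]
orientation: [[-0.0, 1.0, -0.001], [1.0, 0.0, 0.001], [0.001, -0.001, -1.0]]
wrist_force: [0.7, -0.6, -0.3]
grip_width: 0.698
grasp_force: 0.0
```

move_arm([
  [0,0,0],
  [0,0,0],
  [0,0,0],
  [0,0,0],
  [0,0,0.1],
  [0,0,0.1],
  [0,0,0],
  [0,0,0],
], yaw=[0,0,0,0,0,0,0,0], jaw=[0.7,0.7,0.7,0.7,0.7,0.7,0.7,0.7])

```text
time_s: 36.05
eef_pos: [349.7, -295.0, 55.2]
orientation: [[-0.002, 1.0, -0.001], [1.0, 0.002, 0.001], [0.001, -0.001, -1.0]]
wrist_force: [0.3, 0.0, -0.1]
grip_width: 0.699
grasp_force: 0.0
```

move_arm([
  [0,0,0.1],
  [0,0,0.07],
  [0,0,0.03],
  [0,0,0],
  [0,0,0],
  [0,0,0],
  [0,0,0],
  [0,0,0],
  [0,0,0],
  [0,0,0],
], yaw=[0,0,0,0,0,0,0,0,0,0], jaw=[0.7,0.7,0.7,0.7,0.15,0.15,0.15,0.15,0.15,0.15])

```text
time_s: 37.05
eef_pos: [350.4, -297.0, 6.9]
orientation: [[-0.0, 1.0, 0.002], [1.0, 0.0, -0.002], [-0.002, 0.002, -1.0]]
wrist_force: [0.1, 2.1, 6.3]
grip_width: 0.357
grasp_force: 39.2
```

move_arm([
  [0,0,0],
  [0,0,-0.05],
  [0,0,-0.1],
  [0,0,-0.15],
  [0,0,-0.1],
  [0,0,0],
  [0,0,0],
], yaw=[0,0,0,0,0,0,0], jaw=[0.15,0.15,0.15,0.15,0.15,0.15,0.15])

```text
time_s: 37.75
eef_pos: [349.7, -296.3, 106.1]
orientation: [[-0.0, 1.0, 0.001], [1.0, 0.0, -0.001], [-0.001, 0.001, -1.0]]
wrist_force: [0.1, 0.6, -1.8]
grip_width: 0.353
grasp_force: 39.8
```

Run:
```python
from h import *
viewer.snapshot("top"); go(632,-32,104,90)
```

```text
at [ 349.  -295.6  104.9] ang 90.02 shift shares [1.054 1.132 0.004] rows 7.7 ('yaw share', np.float64(0.0001))
```

move_arm([
  [0.1173,0.1253,0],
  [0.1173,0.1253,0],
  [0.1173,0.1253,0],
  [0.1173,0.1253,0],
  [0.1173,0.1253,0],
  [0.1173,0.1253,0],
  [0.1173,0.1253,0],
  [0.1173,0.1253,0],
  [0.1173,0.1253,0],
  [0,0,0],
], yaw=[0,0,0,0,0,0,0,0,0,0], jaw=[0.15,0.15,0.15,0.15,0.15,0.15,0.15,0.15,0.15,0.15])

```text
time_s: 38.8
eef_pos: [632.7, -27.9, 102.8]
orientation: [[-0.004, 1.0, -0.002], [1.0, 0.004, 0.002], [0.002, -0.002, -1.0]]
wrist_force: [0.3, 0.2, -1.6]
grip_width: 0.352
grasp_force: 40.1
```

move_arm([
  [0,0,0],
  [0,0,0.14],
  [0,0,0.12],
  [0,0,0.07],
  [0,0,0.03],
  [0,0,0.012],
  [0,0,0.006],
  [0,0,0.004],
  [0,0,0],
  [0,0,0],
], yaw=[0,0,0,0,0,0,0,0,0,0], jaw=[0.15,0.15,0.15,0.15,0.15,0.15,0.15,0.15,0.15,0.15])

```text
time_s: 39.8
eef_pos: [632.2, -32.1, 11.0]
orientation: [[-0.0, 1.0, 0.002], [1.0, 0.0, -0.0], [-0.0, 0.002, -1.0]]
wrist_force: [-0.2, -0.4, 1.0]
grip_width: 0.354
grasp_force: 40.3
```

Just touching. One more millimetre, then release and rise well clear.

move_arm([
  [0,0,0.003],
  [0,0,0.002],
  [0,0,0],
  [0,0,0],
  [0,0,0],
  [0,0,-0.04],
  [0,0,-0.1],
  [0,0,-0.15],
  [0,0,-0.15],
  [0,0,-0.15],
], yaw=[0,0,0,0,0,0,0,0,0,0], jaw=[0.15,0.15,0.15,0.55,0.55,0.55,0.55,0.55,0.55,0.55])

```text
time_s: 40.8
eef_pos: [631.1, -32.0, 158.0]
orientation: [[-0.0, 1.0, 0.0], [1.0, 0.0, -0.0], [-0.0, 0.0, -1.0]]
wrist_force: [-0.6, 0.3, 0.2]
grip_width: 0.552
grasp_force: 0.0
```

move_arm([
  [0,-0.15,-0.05],
  [0,-0.15,0],
  [0,-0.15,0],
  [0,-0.15,0],
  [0,0,0],
  [0,0,0],
  [0,0,0],
  [0,0,0],
], yaw=[0,0,0,0,0,0,0,0], jaw=[0.55,0.55,0.55,0.55,0.55,0.55,0.55,0.55])

```text
time_s: 41.6
eef_pos: [482.5, -32.2, 169.1]
orientation: [[-0.0, 1.0, 0.001], [1.0, 0.0, -0.0], [-0.0, 0.001, -1.0]]
wrist_force: [-0.1, 0.1, -0.2]
grip_width: 0.551
grasp_force: 0.0
```

Run:
```python
from h import *
im,d=viewer.snapshot("scene"); cv2.imwrite("pics/s12.png",cv2.resize(im[190:370,80:350],(800,533),interpolation=3))
P=cloud("scene",d).reshape(-1,3)
for k,x,y,r,a,b in(("aL",635,35,30,15,32),("aS",632,-32,25,15,32),("ring",615,198,32,11,22),("pl",615,-203,25,13,20),("ps",665,-211,25,13,20),("tape",428,146,45,8,30),("jar",362,303,45,20,75)):
    q=P[(np.hypot(P[:,0]-x,P[:,1]-y)<r)&(P[:,2]>a)&(P[:,2]<b)]; rc=cv2.minAreaRect(q[:,:2].astype(np.float32)); print(k,np.round(rc[0],1),np.median(q,0).round(1))
```

```text
aL [636.   36.4] [638.2  39.7  26.2]
aS [632.  -32.4] [634.8 -28.5  25.6]
ring [615.7 198.3] [617.  200.   16.2]
pl [ 615.5 -203.4] [ 616.4 -205.4   17. ]
ps [ 665.8 -210.1] [ 666.3 -209.4   17.3]
tape [426.1 145.7] [428.4 146.   21.2]
jar [365.4 304.6] [375.2 309.1  55.9]
```

View pics/s12.png

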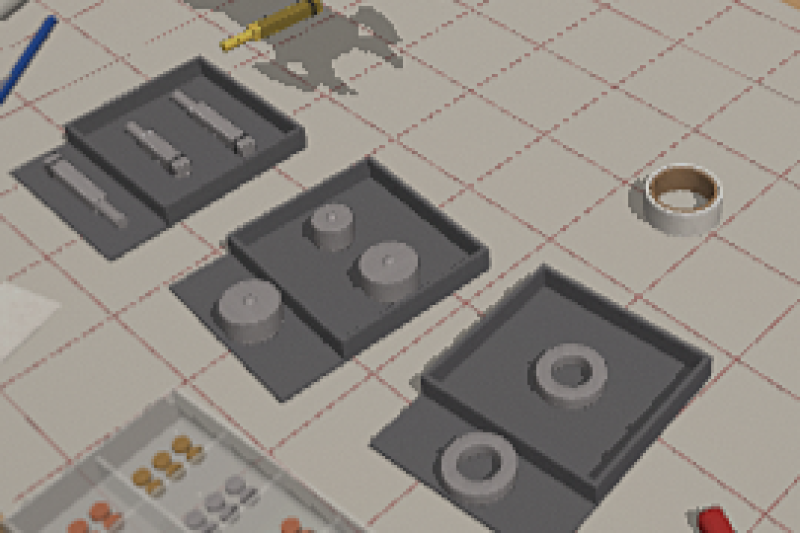

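All five lie flat and clear of the walls: punches at (158,150) and (212,122), anvils at (332,226) and (388,270), ring at (570,375). Tape and jar have not moved. Handing in.

```bash
python3 -c "
from h import *
print(ticket.finish_job())"
```

```text
the job is handed in; nothing more can be done
None
```

All five tools lie flat in the trays of their kind, the jar and tape were left in place, and the job is handed in; no verdict was returned.

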